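# Close the tilted mixing jar and select the green program

### The arm

A 6-joint arm with a two-finger parallel gripper is mounted at the origin on a cart in front of the work surface, level with it; the furniture and walls round the work are solid. World frame = base frame: x ahead of the robot, y to its left, z up, the work surface at z = 0. Lengths are in mm, angles in rad, forces in N, time in s.
With the tool pointing down it reaches from about 225 to 875 mm from the base axis. Payload 3.4 kg.
Tool frame: the origin (TCP) lies between the finger pads; the fingertips stand 22 mm ahead of it and the grasp point (between the pads) lies 3 mm ahead of it; z points along the fingers, y is the direction in which the jaws open and shut (so a half turn about z gives the same grasp; the last joint's range is limited). The gripper opens to 85 mm and grips with 20 to 120 N. Pads are 22 mm wide; open, the fingers measure 114 mm over their backs; the gripper's body (76 mm by 85 mm) begins 54 mm behind the grasp point. The pads swing forward as they close: fully open they stand 13 mm farther back than shut.
Start: joints at [-1.256, 0.276, 1.505, -0, 1.361, -0.121], TCP at [242.732, -521.292, 222.228] pointing down, gripper open.
Joint ranges: [-2.89, 2.89], [-0.75, 2.08], [0.22, 2.7], [-1.18, 4.32], [0.11, 2.71], [-2.7, 2.7]. Speed limits (rad/s): [2.57, 2.57, 3.14, 3.14, 3.14, 3.14].

### API

Orientations are given as a rotation vector (axis times angle).
In Python, from workcell import bot gives the robot as it stands.
- The arm moves only by the tool apply_moves, never from a script. Its arguments are lists of equal length, an entry for each row: "slide": the shift along the tool's x, y, z in cm, a list of three; "turn": the turn about the tool's z in rad. In form: {"slide": [[tx, ty, tz], ...], "turn": [turn, ...]}. A call has exactly 10 rows; each row shifts and turns the commanded pose from where the row before left it, along the tool's axes as they then stand; what a row does not reach is not made up. A row lasts 1/8 s, in which the tool goes at most 62.5 mm and 10.7 degrees, less where a joint would pass 70% of its speed; a pose out of reach is approached as far as the arm can. A call is refused whole if a number of a shift passes 6.25 or a number of a turn 0.188, either way. A call with a gripper value outside its range is refused whole. "grip" is the finger opening in cm, from 0 to 8.54, set as the call begins (left out, the last holds). The fingers move at their own pace and stop on an object; the grip force is fixed at half the most. Time passes only in rows, so rows that do not move let the fingers close, or fill a call up. It gives the time, the measured TCP pose, the force and the opening at its end, in the units of the state.
- bot.get_obs(): the state, without advancing time (a new reading comes with each control period).
- bot.snapshot(name): name is "side" or "top"; returns a dict with "image" (384x512x3 uint8, red, green, blue), "fx", "fy", "cx", "cy" (pixels), "rvec" (rotation vector, rad) and "tvec" (3), from world to camera coordinates, as OpenCV has them. Camera axes: x right, y down, z forward; pixel columns grow to the right and rows downward; lengths in mm; the calibration is good to about 2 mm. A picture is of the moment at which its call begins. There is no depth.
- bot.hand_in(): hands the job in, once; it reports no verdict.
The state is a dict: "t": time; "q": joint angles; "dq": joint speeds; "effort": joint torques, N m; "ee_pos": TCP position; "ee_rot": TCP orientation; "wrist_force": force on the tool from outside, world axes, zero at the start; "moment": the same for the moment, N m; "width": finger opening in mm.
Only numpy, scipy, OpenCV 4.12 (cv2) and the standard library are available. Lean on these libraries where they do the work, as an engineer would, in place of code of your own. Each camera call takes 0.05 s, during which the arm holds its last target. There are 200 camera calls.

### The job

Screw the red cap of the jar in the tilted mixer fully home (clockwise, to its stop, so that the black line on the cap meets the black tab on the jar's collar). Then turn the black selector on the control box from off to the green mark and let it rest there. Leave the dial at off until the cap is closed, and do not disturb the bottle, tape roll and cup standing near by.

Things in the scene. Friction and masses are not known exactly. Their poses are not given: they have to be found in the camera images.
- mixer: White jar mixer, fixed to the worktop: housing 190 x 150 x 50 mm (x, y, z) with a sloping cradle that holds a white jar, the jar's axis tilted 30 degrees from vertical so that its cap leans toward the mixer's front (-x of the mixer). Origin: centre of the underside.
- jar_cap_centre (a point): Centre of the top face of the jar's red ribbed cap; does not turn with the cap. z axis: the jar's axis, pointing out of the cap, 30 degrees from vertical; x axis: away from the collar's tab. The cap is a round cylinder 56 mm in diameter, 28 mm high below this point; a collar 66 mm in diameter lies 30 mm below, the jar's 80 mm body begins 42 mm below.
- cap_mark (a point): Outer end of the black line on the cap, at the rim of its top face, 28 mm from the axis. Turns with the cap.
- collar_tab (a point): Black tab on the jar's collar, 38 mm from the jar's axis and 33.5 mm down from the cap's top face. The cap is home when the cap's black line stands over it.
- cap (a joint): Turn of the cap about the jar's axis (rad): 0 fully screwed home against the stop, growing counter-clockwise as seen from outside the cap, to 2.6. The cap is captive: it turns but does not come off or move along its axis. It turns stiffly (about 0.12 N m).
- control_box: White control box 135 x 135 mm, top face 56 mm high, fixed to the worktop, with the selector in the middle of its top. Origin: centre of the underside.
- dial_grip (a point): Centre of the top of the selector's black bar grip, on its vertical axis, 95 mm above the worktop. The bar is 58 mm long, 16 mm wide and 30 mm high over a round skirt 60 mm in diameter and 10 mm high. x axis: along the bar toward the white pointer; z up. Turns with the selector.
- dial_pointer (a point): Tip of the selector's white pointer, 40 mm from the axis. Turns with the selector.
- dial (a joint): Turn of the selector (rad): 0 off (white-and-black ring), growing clockwise seen from above, with click positions at 0, 0.5, 1.0 and 1.5; the three coloured marks stand at the last three, in any order.
- tag_green: Green round mark, 12 mm in diameter and 4 mm high, on top of the control box, 46 mm from the selector's axis: the program to select.
- tag_yellow: Yellow round mark, same size: another program.
- tag_blue: Blue round mark, same size: another program.
- white_bottle: Bystander: small white bottle with a blue cap, 49 mm in diameter, 85 mm high, loose. Origin: centre of its underside.
- tape: Bystander: roll of cream tape lying flat, 66 mm in diameter, 19 mm high, loose. Origin: centre of its underside.
- cup: Bystander: small white cup with a light blue rim, 38 mm in diameter, 36 mm high, loose. Origin: centre of its underside.
Mind the look-alikes: they are no part of the job. Leave any brown look-alike of the control_box alone.

How it is judged:
By the outcome, as a careful person would: the job done as asked, in the order asked, and still so for the second after the job is handed in, with the robot touching nothing.
It also fails if it takes over 59 s, if anything falls off the work surface, if the arm or the gripper's body presses on something with over 40 N, if the wrist force passes 120 N, or if a joint passes its speed limit or range.

## Working session

There is one attempt and no reset: what is moved stays moved. The work goes in short steps, Python scripts to look and compute and a tool call to move; the robot and the scene stay as the last step left them, time stands still between calls to the robot, and variables do not carry over. Pictures are saved under pics/ and viewed, about 8 in all and at most 12, crops included, and the job is handed in when it is done.

Besides the shell and the picture viewer there is one more tool, called by a JSON object that holds its "fn" and its "kwargs". apply_moves: Moves the arm, as the interface text tells. Its arguments: {"type":"object","properties":{"slide":{"type":"array"},"turn":{"type":"array"},"grip":{"type":"number"}},"required":["slide","turn"]}

```bash
mkdir -p pics; cat > h.py <<'E'
import numpy as np, cv2
from workcell import bot
from scipy.spatial.transform import Rotation as R
def snap(n,f=None):
    s=bot.snapshot(n)
    if f: cv2.imwrite(f'pics/{f}.png',s['image'][:,:,::-1])
    return s
def ray(s,u,v):
    M=R.from_rotvec(s['rvec']).as_matrix(); d=M.T@np.array([(u-s['cx'])/s['fx'],(v-s['cy'])/s['fy'],1])
    return -M.T@np.array(s['tvec']), d/np.linalg.norm(d)
def onz(s,u,v,z):
    c,d=ray(s,u,v); return c+d*(z-c[2])/d[2]
def tri(s1,p1,s2,p2):
    c1,d1=ray(s1,*p1);c2,d2=ray(s2,*p2)
    t=np.linalg.lstsq(np.c_[d1,-d2],c2-c1,rcond=None)[0]
    a,b=c1+t[0]*d1,c2+t[1]*d2; return (a+b)/2,np.linalg.norm(a-b)
def proj(s,P):
    return cv2.projectPoints(np.array(P,float).reshape(-1,1,3),np.array(s['rvec'],float),np.array(s['tvec'],float),np.array([[s['fx'],0,s['cx']],[0,s['fy'],s['cy']],[0,0,1.]]),None)[0][:,0]
E
python3 - <<'E'
from h import *
a=snap('side');b=snap('top')
for n,s in(('side',a),('top',b)):
    cv2.imwrite(f'pics/{n}0.png',cv2.resize(s['image'][:,:,::-1],(800,600),interpolation=cv2.INTER_CUBIC))
    print(n,s['fx'],s['cx'],s['cy'],ray(s,256,192))
print(bot.get_obs())
E
```

```text
side 353.9044307150383 254.51893928337122 190.86538284217767 (array([ 516.90757842, -831.18336337,  681.54389049]), array([ 0.03049458,  0.88436712, -0.46579489]))
top 448.9711958526012 254.35180226600465 193.89691383565486 (array([ 418.63602586,  217.8765079 , 1672.73967499]), array([ 0.07180922, -0.00633479, -0.99739827]))
{'t': 0.1, 'q': array([-1.25601201e+00,  2.76527103e-01,  1.50602448e+00,  1.94281878e-05,
        1.36073061e+00, -1.20985607e-01]), 'dq': array([-1.66771713e-03,  8.93460513e-05, -3.20224989e-03,  1.94337726e-03,
        3.86582844e-05, -1.10093153e-03]), 'effort': array([ 1.72050677e-03, -4.17699265e+01, -2.46405369e+01, -1.55062480e-05,
        5.81884815e-03,  2.82482944e-06]), 'ee_pos': array([ 242.56389235, -520.77533548,  221.42174503]), 'ee_rot': array([-3.06567317e+00, -6.78732471e-01,  2.26937787e-04]), 'wrist_force': array([-0.77295959,  0.89474763,  1.40455892]), 'moment': array([ 0.03776689, -0.01934938,  0.01903977]), 'width': 85.84790938893954}
```

View pics/side0.png

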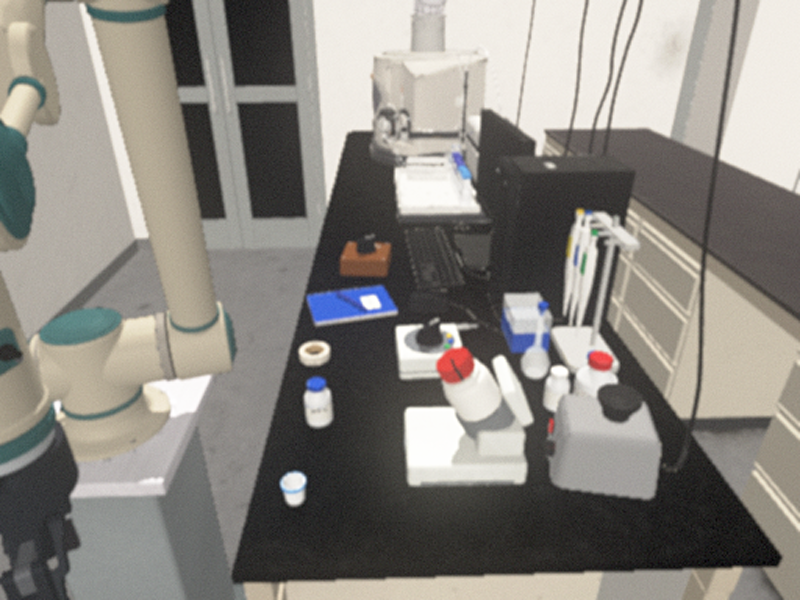

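View pics/top0.png

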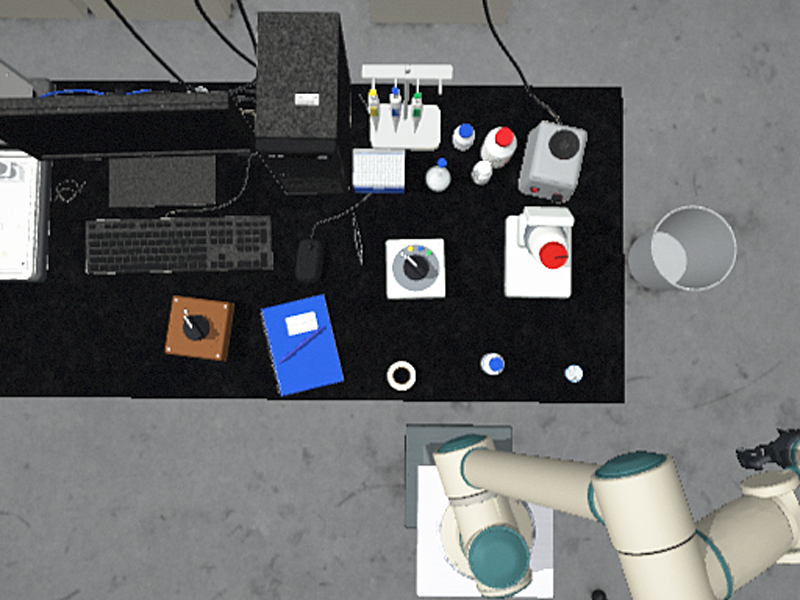

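The top view shows three candidates by colour. The cap to turn is red on the tilted jar, at top (553,255) and side (455,365). The other red cap, at top (503,140), is on an upright bottle. The white box at top (416,268) is the control box, and the brown one at (200,328) is the look-alike. I'll confirm in enlarged crops.

```bash
python3 - <<'E'
from h import *
a=snap('side');b=snap('top')
def crop(s,x,y,w=50,h=38): # original px centre
    return cv2.resize(s['image'][y-h:y+h,x-w:x+w,::-1],(400,304),interpolation=cv2.INTER_CUBIC)
im=np.vstack([np.hstack([crop(a,295,245),crop(a,275,218)]),np.hstack([crop(b,350,163),crop(b,266,172)])])
cv2.imwrite('pics/c1.png',im[:600])
for n,s,box in(('side',a,(275,215,310,250)),('top',b,(335,148,372,178))):
    x0,y0,x1,y1=box; I=s['image'].astype(int)[y0:y1,x0:x1]
    m=(I[...,0]>110)&(I[...,0]>2*I[...,1])
    v,u=np.nonzero(m); print(n,'red',u.mean()+x0,v.mean()+y0,m.sum(),u.min()+x0,u.max()+x0,v.min()+y0,v.max()+y0)
    H=cv2.cvtColor(s['image'],cv2.COLOR_RGB2HSV)
    bx=(250,200,320,230) if n=='side' else (248,150,286,192)
    x0,y0,x1,y1=bx;h=H[y0:y1,x0:x1].astype(int)
    for c,lo,hi in(('green',45,85),('yellow',20,35),('blue',100,125)):
        m=(h[...,0]>=lo)&(h[...,0]<=hi)&(h[...,1]>90)&(h[...,2]>90)
        v,u=np.nonzero(m); 
        if len(u): print(n,c,m.sum(),u.mean()+x0,v.mean()+y0,onz(s,u.mean()+x0,v.mean()+y0,60))
# white box outline in top
g=b['image'].min(2)
for nm,(x0,y0,x1,y1) in(('box',(240,145,292,200)),('mixer',(318,125,375,198))):
    m=(g[y0:y1,x0:x1]>150).astype(np.uint8);v,u=np.nonzero(m)
    r=cv2.minAreaRect(np.c_[u+x0,v+y0].astype(np.float32));print(nm,r)
    print(np.array([onz(b,*p,56 if nm=='box' else 50)[:2] for p in cv2.boxPoints(r)]).round(0).tolist(), onz(b,*r[0],56))
E
```

```text
side red 291.14084507042253 232.6450704225352 355 280 302 222 243
side green 3 285.3333333333333 221.33333333333334 [645.69544104 140.26994398  60.        ]
side yellow 6 287.0 214.5 [655.93098549 182.49917841  60.        ]
side blue 6 288.1666666666667 217.83333333333334 [657.3956448  161.30778908  60.        ]
top red 353.5683760683761 162.95726495726495 234 345 362 155 171
top green 9 274.1111111111111 161.33333333333334 [646.82689733 143.45296188  60.        ]
top yellow 10 262.4 158.7 [655.87999147 185.93829198  60.        ]
top blue 11 268.6363636363636 158.54545454545453 [656.73568419 163.36917426  60.        ]
box ((265.5, 171.5), (37.0, 37.0), 90.0)
[[677.0, 242.0], [678.0, 108.0], [544.0, 107.0], [542.0, 240.0]] [609.9037758  174.10848728  56.        ]
mixer ((344.4302673339844, 160.8009033203125), (42.10188293457031, 57.60991668701172), 1.7357045412063599)
[[550.0, -34.0], [761.0, -39.0], [758.0, -194.0], [547.0, -186.0]] [ 652.63590127 -111.98912323   56.        ]
```

View pics/c1.png

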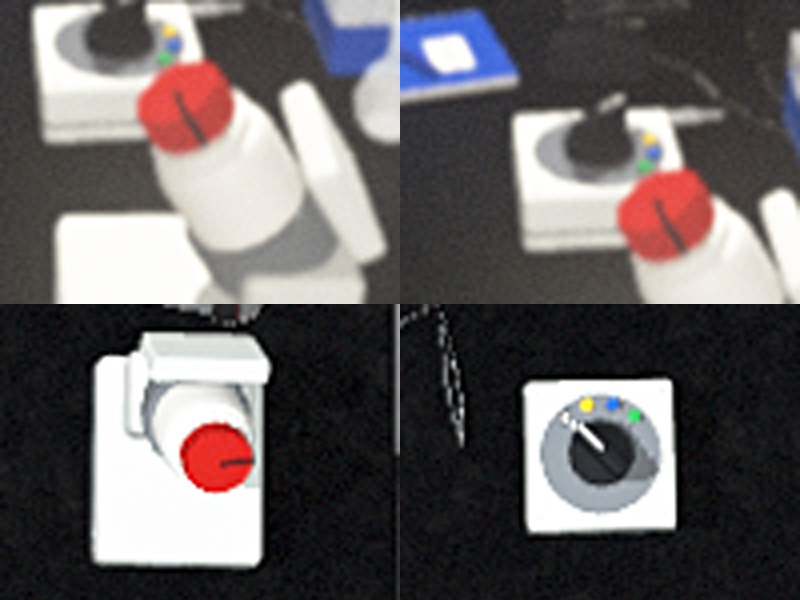

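The crops confirm that the tilted jar has the red cap, with its line pointing toward -y. On the white box the pointer is at off, followed clockwise by yellow, blue and green, so green is at 1.5. A cylinder's silhouette is centrally symmetric, so triangulating the red blob centres gives the cap's mid-point.

```bash
cat >> h.py <<'E'
def capblob(s,box):
    x0,y0,x1,y1=box; I=s['image'].astype(int)[y0:y1,x0:x1]
    m=((I[...,0]>90)&(I[...,0]>2*I[...,1])).astype(np.uint8)
    c=max(cv2.findContours(m,0,cv2.CHAIN_APPROX_NONE)[0],key=cv2.contourArea)
    M=cv2.moments(cv2.convexHull(c)); return M['m10']/M['m00']+x0,M['m01']/M['m00']+y0
E
python3 - <<'E'
from h import *
a=snap('side');b=snap('top')
p,q=capblob(a,(272,212,312,252)),capblob(b,(335,148,372,178)); c,e=tri(a,p,b,q); print('cap mid',c,e,p,q)
top=c+14*np.array([-.5,0,.866])
# mark: outer end of line, top view crop (253,460)->px ; ray with plane of the cap top
u,v=350-50+253/4,163-38+(460-304)/4
o,d=ray(b,u,v);n=np.array([-.5,0,.866]);P=o+d*((top-o)@n)/(d@n);print('top',top,'mark',P-top)
u,v=295-50+205/4,245-38+140/4
# points where the tab would project for angles
ex=np.array([.866,0,.5]);ey=np.array([0,1.,0])
for k in range(0,360,30):
    t=top-33.5*n+38*(np.cos(np.radians(k))*ex+np.sin(np.radians(k))*ey);print(k,proj(a,t)[0].round(1),proj(b,t)[0].round(1))
r=R.from_rotvec(bot.get_obs()['ee_rot']).as_matrix();print(r.round(3))
E
```

```text
cap mid [ 626.90455353 -115.3881165   189.9359148 ] 1.3482021155371415 (291.274011299435, 232.82721280602635) (353.6415525114155, 163.01445966514459)
top [ 619.90455353 -115.3881165   202.0599148 ] mark [  1.62643916 -28.71900046   0.93905263]
0 [308.4 231.8] [353.8 150. ]
30 [305.3 228.3] [347.9 151.4]
60 [299.6 227.7] [343.3 155.2]
90 [292.7 229.8] [341.2 160.5]
120 [286.4 234.2] [342.2 165.7]
150 [282.1 239.7] [345.9 169.6]
180 [281.1 245.1] [351.3 171. ]
210 [283.7 248.8] [357.1 169.7]
240 [289.4 249.9] [361.6 166. ]
270 [296.8 247.8] [363.8 160.8]
300 [303.6 243.1] [363.  155.5]
330 [307.9 237.2] [359.3 151.5]
[[ 0.907  0.422 -0.   ]
 [ 0.422 -0.907  0.001]
 [ 0.    -0.001 -1.   ]]
```

{"fn": "apply_moves", "kwargs": {"slide": [[3.5,-1.4,-1.2],[3.5,-1.4,-1.2],[3.5,-1.4,-1.2],[3.5,-1.4,-1.2],[3.5,-1.4,-1.2],[3.5,-1.4,-1.2],[3.5,-1.4,-1],[3.5,-1.4,0],[3.5,-1.4,0],[3.5,-1.4,0]], "turn": [0,0,0,0,0,0,0,0,0,0], "grip": 8.54}}

```text
t: 1.55
ee_pos: [501.6, -245.6, 304.2]
ee_rot: [3.067, 0.679, 0.0]
wrist_force: [-0.0, -0.1, 0.1]
width: 85.4
```

{"fn": "apply_moves", "kwargs": {"slide": [[3.3,-1.3,0],[3.3,-1.3,0],[3.3,-1.3,0],[3.3,-1.3,0],[3.3,-1.3,0],[0,0,0],[0,0,0],[0,0,0],[0,0,0],[0,0,0]], "turn": [0,0,0,0,0,-0.09,-0.08,0,0,0]}}

```text
t: 2.8
ee_pos: [623.0, -118.2, 304.2]
ee_rot: [2.999, 0.936, 0.0]
wrist_force: [0.5, 0.1, -0.3]
width: 85.4
```

{"fn": "apply_moves", "kwargs": {"slide": [[0.4,-0.1,1.5],[0,0,1.5],[0,0,1.5],[0,0,1.5],[0,0,1.5],[0,0,1.5],[0,0,1.2],[0,0,0],[0,0,0],[0,0,0]], "turn": [0.117,0,0,0,0,0,0,0,0,0]}}

```text
t: 4.05
ee_pos: [626.2, -115.1, 203.0]
ee_rot: [3.047, 0.76, 0.002]
wrist_force: [-0.1, 0.4, 0.1]
width: 85.4
```

```bash
python3 - <<'E'
from h import *
a=snap('side');b=snap('top')
def crop(s,x,y,w=50,h=38):
    return cv2.resize(s['image'][y-h:y+h,x-w:x+w,::-1],(400,304),interpolation=cv2.INTER_CUBIC)
cv2.imwrite('pics/c2.png',np.hstack([crop(a,295,230),crop(b,350,163)]))
o=bot.get_obs();print(o['q'],o['wrist_force'],o['ee_pos'])
E
```

```text
[-2.90917464e-01  3.78335340e-01  1.39917285e+00 -9.52592205e-05
  1.36280898e+00  7.91055043e-01] [-0.13551862 -0.21285598  0.16805613] [ 626.11605802 -115.05913474  202.826503  ]
```

View pics/c2.png

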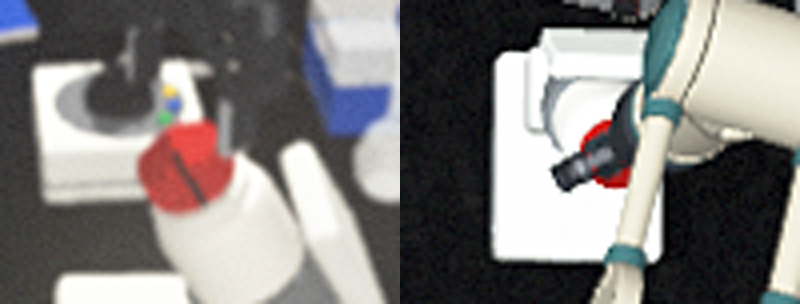

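The near finger stands beside the cap on its uphill side, with its tip at mid-height (crop 226,150). The gripper is centred over the cap in the top view. Closing now.

{"fn": "apply_moves", "kwargs": {"slide": [[0,0,0],[0,0,0],[0,0,0],[0,0,0],[0,0,0],[0,0,0],[0,0,0],[0,0,0],[0,0,0],[0,0,0]], "turn": [0,0,0,0,0,0,0,0,0,0], "grip": 4.5}}

```text
t: 5.4
ee_pos: [625.8, -114.9, 202.2]
ee_rot: [3.048, 0.76, 0.0]
wrist_force: [0.3, -0.6, -0.8]
width: 45.0
```

```bash
python3 - <<'E'
from h import *
a=snap('side');o=bot.get_obs()
cv2.imwrite('pics/c3.png',cv2.resize(a['image'][195:271,245:345,::-1],(800,608),interpolation=cv2.INTER_CUBIC)[:600])
print(o['wrist_force'],o['moment'],o['effort'],o['width'])
E
```

```text
[ 0.26199845 -0.19133625 -0.8241582 ] [0.02980473 0.06128939 0.05071503] [ 4.90175171e-04 -4.77806711e+01 -2.46271670e+01 -3.24474086e-04
  4.44482775e-04 -2.71593393e-06] 45.44886058094921
```

View pics/c3.png

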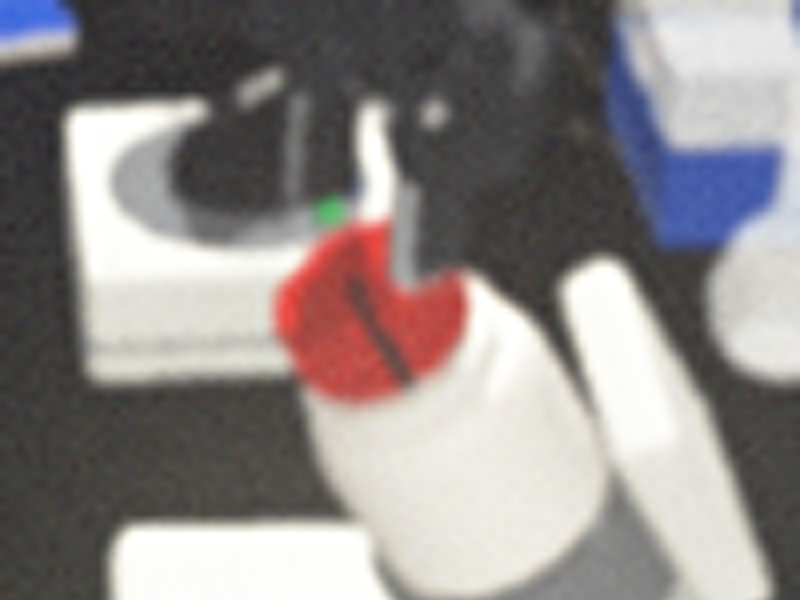

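```bash
python3 - <<'E'
from h import *
a=snap('side');b=snap('top')
n=np.array([-.5,0,.866]);mid=np.array([627,-115.4,190]);top=mid+14*n
ex=np.array([.866,0,.5]);ey=np.array([0,1.,0])
im=lambda p:(np.array(p)-[245,195])*8
print('topc',im(proj(a,top)[0]),'mark',im(proj(a,top-28*ey)[0]),'low',im(proj(a,top-28*ey-28*n)[0]))
for k in(0,90,180,270):print(k,im(proj(a,top+28*(np.cos(np.radians(k))*ex+np.sin(np.radians(k))*ey))[0]))
o=bot.get_obs();r=R.from_rotvec(o['ee_rot']).as_matrix()
for h in(-20,-10,0,10,22):
    print(h,[im(proj(a,o['ee_pos']+r@np.array([x,22.5,h]))[0]).round() for x in(-11,11)],[im(proj(a,o['ee_pos']+r@np.array([x,-22.5,h]))[0]).round() for x in(-11,11)])
E
```

```text
topc [347.06042573 269.98242251] mark [358.15055553 322.96604497] low [401.46705936 389.18098421]
0 [429.16536231 229.38751651]
90 [336.59299092 219.97375494]
180 [266.06487735 310.02881692]
270 [358.15055553 322.96604497]
-20 [array([382., 259.]), array([443., 238.])] [array([296., 188.]), array([356., 169.])]
-10 [array([381., 287.]), array([441., 266.])] [array([295., 216.]), array([355., 197.])]
0 [array([379., 316.]), array([439., 294.])] [array([294., 243.]), array([353., 224.])]
10 [array([378., 343.]), array([438., 322.])] [array([293., 270.]), array([352., 251.])]
22 [array([376., 377.]), array([435., 355.])] [array([292., 303.]), array([350., 283.])]
```

Both fingertips end at or just above the cap's top face: near tip (410,290), far tip (295,200). That is about 30 mm short of the stated tip length, and the grip closed on nothing with almost no force. I'll open, descend carefully and watch the force.

{"fn": "apply_moves", "kwargs": {"slide": [[0,0,0],[0,0,0],[0,0,0],[0,0,0],[0,0,0.4],[0,0,0.4],[0,0,0.4],[0,0,0.3],[0,0,0],[0,0,0]], "turn": [0,0,0,0,0,0,0,0,0,0], "grip": 8.54}}

```text
t: 6.8
ee_pos: [625.9, -115.0, 187.3]
ee_rot: [3.048, 0.76, 0.0]
wrist_force: [0.2, 0.3, 0.3]
width: 85.4
```

{"fn": "apply_moves", "kwargs": {"slide": [[0,0,0.3],[0,0,0.3],[0,0,0.3],[0,0,0.2],[0,0,0],[0,0,0],[0,0,0],[0,0,0],[0,0,0],[0,0,0]], "turn": [0,0,0,0,0,0,0,0,0,0]}}

```text
t: 8.05
ee_pos: [625.8, -115.0, 176.2]
ee_rot: [3.048, 0.76, 0.0]
wrist_force: [-0.3, -0.4, -0.4]
width: 85.7
```

{"fn": "apply_moves", "kwargs": {"slide": [[0,0,0],[0,0,0],[0,0,0],[0,0,0],[0,0,0],[0,0,0],[0,0,0],[0,0,0],[0,0,0],[0,0,0]], "turn": [0,0,0,0,0,0,0,0,0,0], "grip": 4.5}}

```text
t: 9.3
ee_pos: [626.4, -115.9, 177.4]
ee_rot: [3.046, 0.759, 0.003]
wrist_force: [-0.9, -1.2, 4.6]
width: 54.4
```

{"fn": "apply_moves", "kwargs": {"slide": [[0,0,0],[0,0,0],[0,0,0],[0,0,0],[0,0,0],[0,0,0],[0,0,0],[0,0,0],[0,0,0],[0,0,0]], "turn": [0.12,0.12,0.12,0.12,0.12,0.12,0.12,0.12,0,0]}}

```text
t: 10.55
ee_pos: [626.5, -117.8, 178.9]
ee_rot: [3.051, -0.732, 0.007]
wrist_force: [-2.3, -6.9, 10.2]
width: 52.8
```

```bash
python3 - <<'E'
from h import *
a=snap('side');o=bot.get_obs()
cv2.imwrite('pics/c4.png',cv2.resize(a['image'][195:271,245:345,::-1],(800,608),interpolation=cv2.INTER_CUBIC)[:600])
print(o['wrist_force'],o['moment'],o['effort'],o['width'],o['q'])
E
```

```text
[-2.48178301 -6.69845136  9.96968861] [-0.49425263  0.3145284   0.20105824] [  4.15246278 -41.55103683 -20.37255406   1.88245967  -0.21916655
   0.22512043] 52.73066065255412 [-0.29247763  0.39194753  1.43806307 -0.00438821  1.30673079  1.7503445 ]
```

View pics/c4.png

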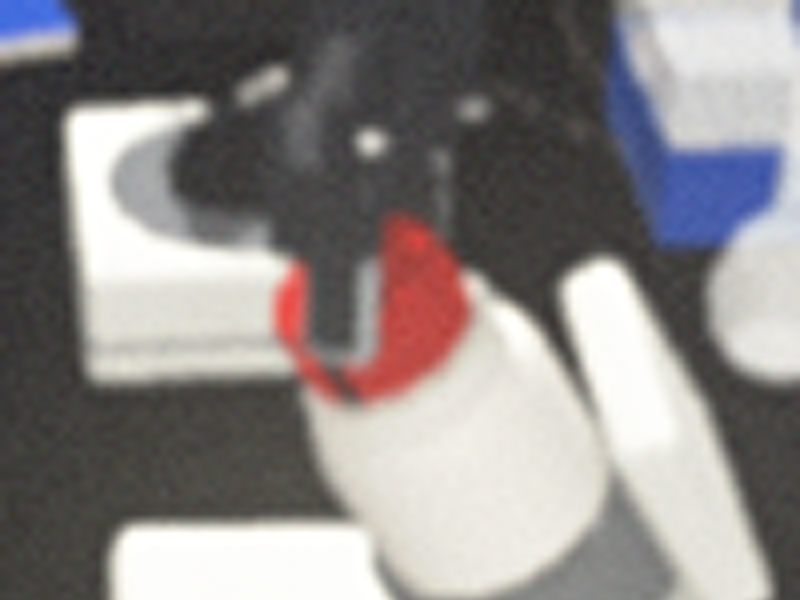

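The cap turned: the line's lower end is now at (345,380), where it was at (410,385). The grip is holding. Regrasping for the next stroke.

{"fn": "apply_moves", "kwargs": {"slide": [[0,0,0],[0,0,0],[0,0,0],[0,0,0],[0,0,0],[0,0,0],[0,0,0],[0,0,0],[0,0,0],[0,0,0]], "turn": [0,0,0,0,-0.16,-0.16,-0.16,-0.16,-0.16,-0.16], "grip": 8.54}}

```text
t: 11.85
ee_pos: [625.8, -114.7, 176.0]
ee_rot: [-3.046, -0.769, 0.0]
wrist_force: [0.8, 0.2, -0.6]
width: 85.1
```

{"fn": "apply_moves", "kwargs": {"slide": [[0,0,0],[0,0,0],[0,0,0],[0,0,0],[0,0,0],[0,0,0],[0,0,0],[0,0,0],[0,0,0],[0,0,0]], "turn": [0,0,0,0,0,0,0,0,0,0], "grip": 4.5}}

```text
t: 13.1
ee_pos: [626.4, -115.9, 177.4]
ee_rot: [3.046, 0.757, 0.003]
wrist_force: [-1.0, -3.0, 5.5]
width: 54.4
```

{"fn": "apply_moves", "kwargs": {"slide": [[0,0,0],[0,0,0],[0,0,0],[0,0,0],[0,0,0],[0,0,0],[0,0,0],[0,0,0],[0,0,0],[0,0,0]], "turn": [0.12,0.12,0.12,0.12,0.12,0.12,0.12,0.12,0,0]}}

```text
t: 14.35
ee_pos: [627.9, -118.2, 176.5]
ee_rot: [3.051, -0.733, 0.009]
wrist_force: [2.4, -9.3, -0.5]
width: 52.6
```

```bash
python3 - <<'E'
from h import *
o=bot.get_obs();print(o['wrist_force'],o['moment'],o['effort'],o['width'],o['q'])
E
```

```text
[ 2.42189978 -9.32096272 -0.464566  ] [-0.51677628 -0.68810217  0.38507873] [  4.70772877 -48.51985931 -21.40641868   1.80291384   1.76826328
   0.41143695] 52.62965995841968 [-0.29268673  0.39482953  1.43932387 -0.00394999  1.30152465  1.7509276 ]
```

{"fn": "apply_moves", "kwargs": {"slide": [[0,0,0],[0,0,0],[0,0,0],[0,0,0],[0,0,0],[0,0,0],[0,0,0],[0,0,0],[0,0,0],[0,0,0]], "turn": [0,0,0,0,-0.16,-0.16,-0.16,-0.16,-0.16,-0.16], "grip": 8.54}}

```text
t: 15.6
ee_pos: [625.7, -114.7, 176.2]
ee_rot: [-3.046, -0.768, -0.0]
wrist_force: [-0.6, -0.3, 0.3]
width: 85.5
```

```bash
python3 - <<'E'
from h import *
a=snap('side');b=snap('top')
def crop(s,x,y,w=25,h=19):
    return cv2.resize(s['image'][y-h:y+h,x-w:x+w,::-1],(400,304),interpolation=cv2.INTER_CUBIC)
cv2.imwrite('pics/c5.png',np.hstack([crop(a,295,236),crop(b,352,163)]))
E
```

```text
(no output)
```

View pics/c5.png

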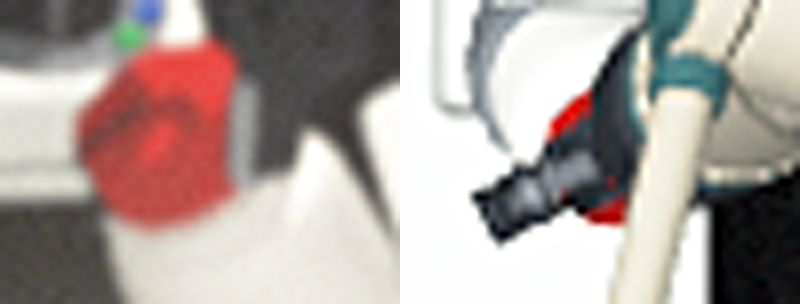

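The line now runs from (155,110) to the left rim at (80,150), pointing to the jar's front (-x). I'll test with a further stroke whether this is the stop.

{"fn": "apply_moves", "kwargs": {"slide": [[0,0,0],[0,0,0],[0,0,0],[0,0,0],[0,0,0],[0,0,0],[0,0,0],[0,0,0],[0,0,0],[0,0,0]], "turn": [0.12,0.12,0.12,0,0,0,0,0,0,0], "grip": 4.5}}

```text
t: 16.95
ee_pos: [627.1, -117.3, 177.1]
ee_rot: [3.13, 0.199, 0.005]
wrist_force: [2.3, -5.7, 2.2]
width: 53.3
```

{"fn": "apply_moves", "kwargs": {"slide": [[0,0,0],[0,0,0],[0,0,0],[0,0,0],[0,0,0],[0,0,0],[0,0,0],[0,0,0],[0,0,0],[0,0,0]], "turn": [0.06,0.06,0.06,0.06,0.06,0.06,0,0,0,0]}}

```text
t: 18.2
ee_pos: [630.7, -118.3, 175.7]
ee_rot: [3.116, -0.359, 0.016]
wrist_force: [11.5, -11.1, -7.5]
width: 53.0
```

```bash
python3 - <<'E'
from h import *
o=bot.get_obs();print(o['wrist_force'],o['moment'],o['effort'],o['width'],o['q'])
E
```

```text
[ 11.51549767 -11.08262513  -7.54049759] [-1.67642059 -1.87782721  0.36914386] [  4.98012632 -54.00564909 -19.89037514   2.38377817   4.85050544
   0.40361194] 52.95824458213889 [-0.29215335  0.39667907  1.43849799 -0.00287118  1.29562391  1.5086972 ]
```

{"fn": "apply_moves", "kwargs": {"slide": [[0,0,0],[0,0,0],[0,0,0],[0,0,0],[0,0,-0.5],[0,0,-2.5],[0,0,-3],[0,0,-3],[0,0,-3],[0,0,0]], "turn": [0,0,0,0,0,0,0,0,0,0], "grip": 8.54}}

```text
t: 19.45
ee_pos: [627.0, -115.2, 299.5]
ee_rot: [3.12, -0.362, 0.01]
wrist_force: [0.1, -0.1, 0.3]
width: 85.4
```

```bash
python3 - <<'E'
from h import *
a=snap('side');b=snap('top')
def crop(s,x,y,w=25,h=19):
    return cv2.resize(s['image'][y-h:y+h,x-w:x+w,::-1],(400,304),interpolation=cv2.INTER_CUBIC)
cv2.imwrite('pics/c6.png',np.hstack([crop(a,295,236),crop(b,352,163)]))
n=np.array([-.5,0,.866]);mid=np.array([627,-115.4,190]);top=mid+14*n
ex=np.array([.866,0,.5]);ey=np.array([0,1.,0])
print((proj(a,top)[0]-[270,217])*8)
for k in(150,165,180,195,210):print(k,(proj(a,top+28*(np.cos(np.radians(k))*ex+np.sin(np.radians(k))*ey))[0]-[270,217])*8)
E
```

```text
[147.06042573  93.98242251]
150 [ 72.56886888 102.98977656]
165 [ 66.63482798 119.25532843]
180 [ 66.06487735 134.02881692]
195 [ 71.01111489 146.29182999]
210 [ 81.26129063 155.14920322]
```

View pics/c6.png

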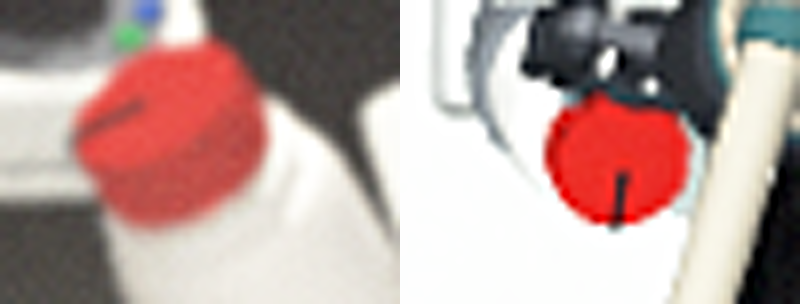

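```bash
python3 - <<'E'
from h import *
b=snap('top');a=snap('side')
n=np.array([-.5,0,.866]);mid=np.array([627,-115.4,190]);top=mid+14*n
ex=np.array([.866,0,.5]);ey=np.array([0,1.,0])
def ang(s,u,v):
    o,d=ray(s,u,v);P=o+d*((top-o)@n)/(d@n)-top;return (P@ex).round(1),(P@ey).round(1),np.degrees(np.arctan2(P@ey,P@ex)).round(1)
for p in((623,175),(619,200),(615,222),(614,229)):print('top',ang(b,327+(p[0]-400)/8,144+p[1]/8))
for p in((142,103),(110,120),(77,138)):print('side',ang(a,270+p[0]/8,217+p[1]/8))
t=top-33.5*n-38*ex;print((proj(b,t)[0]-[327,144])*8+[400,0],(proj(a,t)[0]-[270,217])*8)
print(b['image'][168:176,350:358].max(2))
E
```

```text
top (np.float64(-5.3), np.float64(-1.8), np.float64(-160.8))
top (np.float64(-16.5), np.float64(-1.4), np.float64(-175.0))
top (np.float64(-26.4), np.float64(-0.9), np.float64(-178.1))
top (np.float64(-29.6), np.float64(-0.8), np.float64(-178.5))
side (np.float64(-2.2), np.float64(-3.2), np.float64(-123.9))
side (np.float64(-13.2), np.float64(-3.8), np.float64(-164.0))
side (np.float64(-24.7), np.float64(-4.6), np.float64(-169.4))
[594.55296293 215.80276086] [ 89.06912864 224.25252339]
[[236 237 243 246  45 216 245 237]
 [235 239 244 215  59 246 241 235]
 [236 239 244 182  72 255 240 234]
 [241 212 240 139  90 252 239 244]
 [255 255 255 134 172 255 255 255]
 [255 255 255 255 255 255 255 255]
 [254 255 255 255 255 255 255 255]
 [254 254 254 254 254 254 254 254]]
```

The line now points along -x (180° ± 3°) in both views. The extra 0.36 rad gripped stroke didn't move it and met a stronger reaction, so the cap is at its stop. The tab's expected spot, side crop (89,224), is black against a black background, so I can't see it directly. Moving to the selector.

{"fn": "apply_moves", "kwargs": {"slide": [[-1.36,-4.62,0],[-1.36,-4.62,0],[-1.36,-4.62,0],[-1.36,-4.62,0],[-1.36,-4.62,0],[-1.36,-4.62,0],[0,0,0],[0,0,0],[0,0,0],[0,0,0]], "turn": [0,0,0,0,0,0,-0.16,-0.16,-0.16,-0.16]}}

```text
t: 20.9
ee_pos: [609.2, 173.6, 294.5]
ee_rot: [-3.074, -0.646, 0.005]
wrist_force: [0.8, 0.5, 0.7]
width: 85.2
```

{"fn": "apply_moves", "kwargs": {"slide": [[0,0,0],[0,0,0],[0,0,3],[0,0,4],[0,0,4],[0,0,3],[0,0,2],[0,0,2],[0,0,0],[0,0,0]], "turn": [-0.16,-0.17,0,0,0,0,0,0,0,0]}}

```text
t: 22.15
ee_pos: [609.9, 173.6, 116.2]
ee_rot: [2.93, 1.134, -0.0]
wrist_force: [-0.2, -0.6, 1.0]
width: 85.6
```

```bash
python3 - <<'E'
from h import *
a=snap('side')
cv2.imwrite('pics/c7.png',cv2.resize(a['image'][165:241,225:325,::-1],(800,608),interpolation=cv2.INTER_CUBIC)[:600])
o=bot.get_obs();r=R.from_rotvec(o['ee_rot']).as_matrix();print(o['ee_pos'],r.round(2).tolist(),o['q'],o['wrist_force'])
im=lambda p:((p-[225,165])*8).round()
for h in(-25,-15,-5,5,15):
    print(h,[im(proj(a,o['ee_pos']+r@np.array([x,s*42.5,h]))[0]) for s in(1,-1) for x in(-11,11)])
print('bar top',[im(proj(a,[611+29*k*np.cos(.74),173+29*k*np.sin(.74),95])[0]) for k in(-1,0,1)])
E
```

```text
[610.30102919 173.63652002 116.75320225] [[0.74, 0.67, 0.0], [0.67, -0.74, 0.0], [0.0, 0.0, -1.0]] [ 1.67645448e-01  4.34155612e-01  1.53146337e+00 -9.69010345e-05
  1.17498824e+00  9.99701015e-01] [ 0.03415989 -0.00375615  0.68777405]
-25 [array([454., 282.]), array([491., 263.]), array([299., 211.]), array([337., 193.])]
-15 [array([453., 304.]), array([490., 285.]), array([299., 232.]), array([336., 215.])]
-5 [array([452., 326.]), array([489., 307.]), array([299., 253.]), array([336., 236.])]
5 [array([451., 348.]), array([488., 329.]), array([299., 275.]), array([336., 257.])]
15 [array([451., 370.]), array([487., 350.]), array([299., 296.]), array([336., 278.])]
bar top [array([344., 363.]), array([393., 337.]), array([440., 313.])]
```

View pics/c7.png

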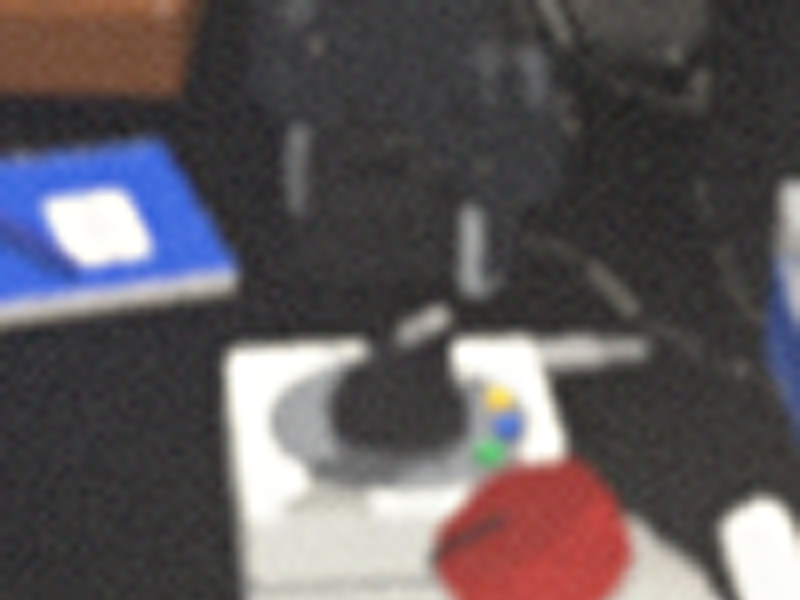

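Fully open, the tips at (475,295) and (298,210) sit about 20 mm behind the TCP, which agrees with the cap grasp. The bar is centred near (393,337) with its pointer at (425,322), between the jaws. Descending 50 mm and gripping.

{"fn": "apply_moves", "kwargs": {"slide": [[0.1,0.1,1],[0,0,1],[0,0,1],[0,0,1],[0,0,0.6],[0,0,0.4],[0,0,0],[0,0,0],[0,0,0],[0,0,0]], "turn": [0,0,0,0,0,0,0,0,0,0]}}

```text
t: 23.45
ee_pos: [611.4, 173.5, 66.4]
ee_rot: [2.93, 1.134, 0.001]
wrist_force: [0.4, 0.6, -0.3]
width: 85.3
```

{"fn": "apply_moves", "kwargs": {"slide": [[0,0,0],[0,0,0],[0,0,0],[0,0,0],[0,0,0],[0,0,0],[0,0,0],[0,0,0],[0,0,0],[0,0,0]], "turn": [0,0,0,0,0,0,0,0,0,0], "grip": 1.2}}

```text
t: 24.7
ee_pos: [612.2, 172.5, 66.5]
ee_rot: [2.927, 1.134, 0.002]
wrist_force: [1.9, -4.1, 2.1]
width: 14.6
```

{"fn": "apply_moves", "kwargs": {"slide": [[0,0,0],[0,0,0],[0,0,0],[0,0,0],[0,0,0],[0,0,0],[0,0,0],[0,0,0],[0,0,0],[0,0,0]], "turn": [0.15,0.15,0.15,0.15,0.15,0.15,0.15,0.15,0.15,0.15]}}

```text
t: 25.95
ee_pos: [612.3, 171.3, 66.6]
ee_rot: [2.912, -1.172, 0.005]
wrist_force: [2.4, -8.3, 2.6]
width: 14.4
```

{"fn": "apply_moves", "kwargs": {"slide": [[0,0,0],[0,0,0],[0,0,0],[0,0,0],[0,0,0],[0,0,0],[0,0,0],[0,0,0],[0,0,0],[0,0,0]], "turn": [0,0,0,0,0,0,0,0,0,0]}}

```text
t: 27.2
ee_pos: [612.3, 171.4, 66.6]
ee_rot: [2.915, -1.165, 0.005]
wrist_force: [1.5, -7.5, 3.0]
width: 14.6
```

{"fn": "apply_moves", "kwargs": {"slide": [[0,0,0],[0,0,0],[0,0,0],[0,0,0],[0,0,0],[0,0,-0.5],[0,0,-2],[0,0,-3],[0,0,-4],[0,0,-4]], "turn": [0,0,0,0,0,0,0,0,0,0], "grip": 8.54}}

```text
t: 28.45
ee_pos: [611.2, 173.5, 202.7]
ee_rot: [-2.917, 1.167, -0.0]
wrist_force: [0.7, -0.9, 0.1]
width: 85.4
```

{"fn": "apply_moves", "kwargs": {"slide": [[-4,0,-4],[-4,0,-4],[-4,0,-2],[-4,0,0],[-4,0,0],[-4,0,0],[0,0,0],[0,0,0],[0,0,0],[0,0,0]], "turn": [0,0,0,0,0,0,0,0,0,0]}}

```text
t: 29.7
ee_pos: [452.2, 302.1, 300.6]
ee_rot: [-2.922, 1.07, 0.043]
wrist_force: [-0.4, -0.7, 0.3]
width: 85.4
```

```bash
python3 - <<'E'
from h import *
a=snap('side');b=snap('top')
def crop(s,x,y,w=50,h=38):
    return cv2.resize(s['image'][y-h:y+h,x-w:x+w,::-1],(400,304),interpolation=cv2.INTER_CUBIC)
cv2.imwrite('pics/c8.png',np.vstack([np.hstack([crop(a,290,230),crop(b,266,172,25,19)]),np.hstack([crop(b,352,163,25,19),cv2.resize(b['image'][:,:,::-1],(400,304))])])[:600])
E
```

```text
(no output)
```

View pics/c8.png

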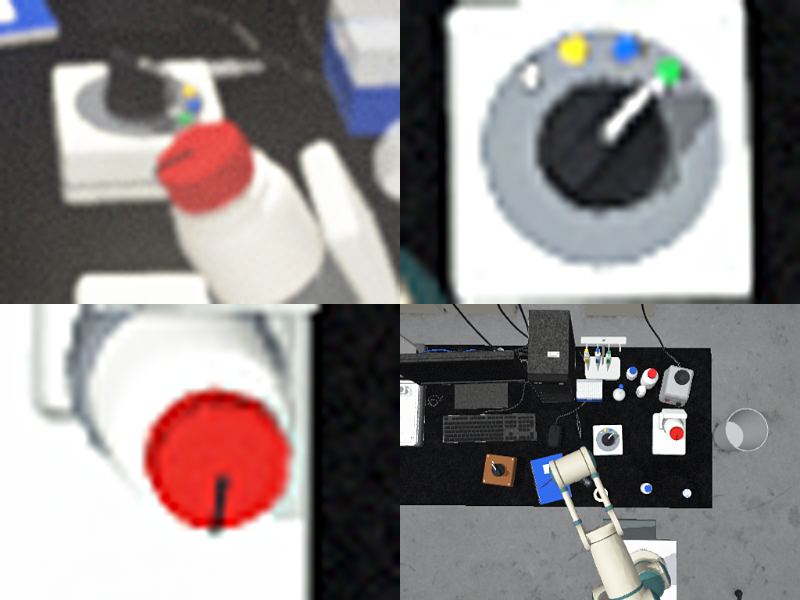

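The pointer lies on the green mark, top crop (668,72). The cap's line still points to the front, with a small dark bit just past the rim at (215,530). The bottle and cup look unmoved, the tape is mostly behind the arm, and the arm is clear.

```bash
python3 -c "
from workcell import bot
o=bot.get_obs();print(o['t'],o['wrist_force'],abs(o['dq']).max());print(bot.hand_in())"
```

```text
29.8 [-0.69122175  0.29963134  0.05127336] 0.004170586787183524
the job is handed in; nothing more can be done
None
```

The cap is screwed home and the selector rests on the green mark. I handed the job in at about 30 s with the arm well clear and still.

- **Cap:** I turned it clockwise in two regrasped strokes of about 45° each. A third gripped stroke did not move it and met a clearly stronger reaction, which I took as the stop. The black line then pointed straight to the mixer's front, within about 3° in the top view. The side view read up to about 10° off at the rim.
- **Selector:** After that I turned it 1.5 rad clockwise from off. The last top view shows the pointer on the green mark with the gripper away.
- **Bystanders:** The bottle and cup looked unmoved in the last top view. The tape was mostly hidden behind the arm. The arm never came near any of them while low.

**Checks that failed or disagreed:**
- I never saw the collar tab clearly. It is black on a black background in the side view and mostly under the cap from above, so "home" rests on the stall and the line's direction.
- The fingertips turned out to be roughly 30 mm shorter relative to the reported TCP than stated. The first grasp closed on air above the cap with almost no force, and I corrected it from the pictures.

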